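Lap the sealing faces of a print head and hang up the saddle stone

TASK

Pick up the saddle-shaped lapping stone by the fin on its top, set it astride the spine of the opened print head in the cradle, and draw it slowly along the whole spine from the hose end to the nozzle end, pressed onto the head all the way with a light steady force of about 8 N. Then hang the stone astride the horizontal bar of the stand, near the bar's middle, letting the bar take its weight before you let go. Never push the stone hard onto the head, and leave the other things on the bench where they are.

Things in the scene. Friction and masses are not known exactly. Their poses are not given: they have to be found in the camera images.
- stone: Loose saddle-shaped lapping stone, 0.3 kg, on its feet; along x an upside-down U: two grey legs 8 mm thick (y), 40 long (x), 45 high, 26 mm free gap between them, 42 over all, under a 10 mm aluminium bridge. Black grip fin on top, 14 mm thick (x), 34 wide (y), 55 to 91 mm up. Origin: centre between the undersides of the feet; x along the channel, z up.
- fin (a point): Point on the stone to grip: middle of the fin, 78 mm above the feet, 13 mm below its top. Grip across the 14 mm thickness (the stone's x).
- cradle: Fixed cradle: grey plate 250 x 116 x 12 mm on the bench, origin at its underside's centre, carrying the aluminium print head, 170 x 58 mm. x points from nozzle end (small steel snout) to hose end (thick black hose). Along y = 0 the head's top has a steel spine 10 mm wide, 8 high, 150 long; a leg of the stone runs on the flat face on either side. The head is sprung: sinks 1 mm per 5 N.
- pass_start (a point): Hose end of the pass: where the stone's origin (between its feet) is set down, its x axis along the cradle's. Height is nominal, 80 mm above the bench: the real face is up to 15 mm higher or lower, and pitched up to 0.07 rad either way along the cradle's x. Neither is measured: find the face by touch.
- pass_end (a point): Nozzle end of the pass, 110 mm from pass_start on the same straight line (55 mm either side of the cradle's middle); height nominal likewise. Pressing should begin near pass_start and last until here.
- stand: Fixed bar stand: a round steel bar 14 mm thick, 220 mm long between two upright posts, its centre line 160 mm above the bench. Origin on the bench under the bar's middle; the bar runs along y. The stone hangs astride the bar with its x axis along the bar; its origin is then 122 mm above the bench.
- bottle: White plastic bottle, 72 mm across, 150 mm high, a bystander; origin at its underside.
- canister: Grey canister, 80 mm across, 150 mm high, a bystander; origin at its underside.
- screwdriver: Screwdriver, 190 mm long, lying on the bench, a bystander.
- spanner: Spanner, 150 mm long, lying on the bench, a bystander.
- tray: Black parts tray 80 x 100 x 30 mm, a bystander; origin at its underside.
- jar: Small white jar with black lid, 40 mm across, 50 mm high, a bystander; origin at its underside.
- cap: Black nozzle cap, 18 mm across, 14 mm high, standing on the cradle's plate beside the head, a bystander; origin at its underside.
Mind the look-alikes: they are no part of the job. Leave any turquoise or yellow look-alike of the stone alone.

How it is judged:
By the outcome, as a careful person would: the job done as asked, in the order asked, and still so for the second after the job is handed in, with the robot touching nothing.
It also fails if it takes over 72 s, if anything falls off the work surface, if the arm or the gripper's body presses on something with over 40 N, if the wrist force passes 120 N, or if a joint passes its speed limit or range.

ROBOT

A 7-joint arm with a two-finger parallel gripper is mounted at the origin on the work surface. World frame = base frame: x ahead of the robot, y to its left, z up, the work surface at z = 0. Lengths are in mm, angles in rad, forces in N, time in s.
With the tool pointing down it reaches from about 400 to 850 mm from the base axis. Payload 4.5 kg.
Tool frame: the origin (TCP) lies midway between the tips of the shut fingers; the grasp point (between the pads) lies 19 mm behind it (manip.tcp_to_grasp is the x of the grasp point in the tool frame, in mm); x points along the fingers, y is the direction in which the jaws open and shut, and the axes are right-handed (so a half turn about x gives the same grasp; the last joint's range is limited). The gripper opens to 88 mm and grips with 3 to 60 N. Pads are 18 mm wide; open, the fingers measure 123 mm over their backs; the gripper's body (75 mm by 187 mm) begins 45 mm behind the grasp point.
Start: joints at [1.285, 0.689, -0.195, 1.565, 0.157, 0.902, -0.215], TCP at [196.515, -593.326, 238.743] pointing down, gripper open.
Joint ranges: [-3.01, 3.01], [-0.46, 2.08], [-1.47, 1.51], [0.13, 2.56], [-1, 4.14], [0.04, 2.09], [-2.66, 2.66]. Speed limits (rad/s): [2.57, 2.57, 3.14, 3.14, 3.14, 3.14, 3.14].

INTERFACE

Orientations are given as a rotation vector (axis times angle).
In Python, from station import manip gives the robot as it stands.
- The arm moves only by the tool move_arm, never from a script. Its argument "deltas" is a list that holds one entry, the list of rows, each a list of 7 numbers: the turn, a rotation vector about the world's x, y, z in rad, then the shift along the world's x, y, z in cm, then the opening, from 0 (shut) to 1 (fully open). In form: [[[rx, ry, rz, dx, dy, dz, grip], ...]]. A call has exactly 8 rows; each row is the pose to reach, as a shift and turn from the pose measured when the call began; what a row does not reach only later rows make up. A row lasts 1/10 s, in which the tool goes at most 50 mm and 8.59 degrees, less where a joint would pass 70% of its speed; a pose out of reach is approached as far as the arm can. A call with a gripper value outside its range is refused whole. The fingers move at their own pace and stop on an object; "squeeze" is the grip in N (left out, the last holds). Time passes only in rows, so rows that repeat a pose let the fingers close, or fill a call up. It gives the time, the measured TCP pose, the force and the opening at its end, in the units of the state.
- manip.read_state(): the state, without advancing time (a new reading comes with each control period).
- manip.read_camera(name): name is "scene" or "top"; returns a dict with "image" (384x512x3 uint8, red, green, blue), "range_z" (384x512 float32, mm along the optical axis (not along the pixel's ray), 0 where there is no reading), "fov_y" (degrees; the focal length in pixels is half the picture's height over the tangent of half this angle, whatever the lens; pixels are square), "cx", "cy" (the principal point, pixels), "k1" (the pictures are not rectified: a ray, as slopes to the right and down, at radius r is drawn at 1 + k1 r^2 times it, then the intrinsics apply), "cam_to_world" (4x4, takes a point from camera to world coordinates). Camera axes: x right, y down, z forward; pixel columns grow to the right and rows downward; lengths in mm; the calibration is good to about 2 mm. A picture is of the moment at which its call begins.
- manip.job_done(): hands the job in, once; it reports no verdict.
The state is a dict: "t": time; "q": joint angles; "qd": joint speeds; "joint_torque": joint torques, N m; "ee_pos": TCP position; "eef_rot": TCP orientation; "force": force on the tool from outside, world axes, zero at the start; "torque": the same for the moment, N m; "gripper_width": opening from 0.0 (shut) to 1.0 (fully open).
Only numpy, scipy, OpenCV 4.12 (cv2) and the standard library are available. Lean on these libraries where they do the work, as an engineer would, in place of code of your own. Each camera call takes 0.05 s, during which the arm holds its last target. There are 200 camera calls.

## Working session

There is one attempt and no reset: what is moved stays moved. The work goes in short steps, Python scripts to look and compute and a tool call to move; the robot and the scene stay as the last step left them, time stands still between calls to the robot, and variables do not carry over. Pictures are saved under pics/ and viewed, about 8 in all and at most 12, crops included, and the job is handed in when it is done.

Besides the shell and the picture viewer there is one more tool, called after "Call:" by a JSON object that holds its "fn" and its "kwargs". move_arm: Moves the arm, as the interface text tells. Its arguments: {"type":"object","properties":{"deltas":{"type":"array"},"squeeze":{"type":"number"}},"required":["deltas"]}

```bash
mkdir -p pics
cat > h.py <<'E'
import numpy as np, cv2
from station import manip
def cam(n):
    c=manip.read_camera(n); np.savez(n+'.npz',**c); return c
def world(c):
    R=c['range_z']; h,w=R.shape; f=h/2/np.tan(np.radians(c['fov_y'])/2)
    K=np.array([[f,0,c['cx']],[0,f,c['cy']],[0,0,1.]])
    v,u=np.mgrid[:h,:w]; p=np.stack([u,v],-1).reshape(-1,1,2).astype(float)
    n=cv2.undistortPoints(p,K,np.array([float(c['k1']),0,0,0,0])).reshape(h,w,2)
    P=np.concatenate([n*R[...,None],R[...,None],np.ones((h,w,1))],-1)
    return (P@np.array(c['cam_to_world']).T)[...,:3]
E
python3 - <<'E'
from h import *
print(manip.read_state())
for n in('scene','top'):
    c=cam(n); cv2.imwrite(f'pics/{n}0.png',cv2.resize(c['image'][...,::-1],(800,600)))
    print(n,c['fov_y'],c['k1'],np.round(c['cam_to_world'],2).tolist())
E
```

```text
{'t': 0.0, 'q': array([ 1.28483698,  0.68998189, -0.1945075 ,  1.56632665,  0.15728797,
        0.90245855, -0.21510386]), 'qd': array([-0.0010347 , -0.0007516 , -0.00080984,  0.00094891, -0.00050938,
        0.00153366, -0.00141234]), 'joint_torque': array([ 4.11385063e-04, -5.27562833e+01, -1.26629680e+00, -1.53429419e+01,
       -5.25323243e-02,  6.61979182e-03,  1.84155379e-04]), 'ee_pos': array([ 196.22381119, -592.75250765,  237.91578305]), 'eef_rot': array([ 2.04890098,  0.33233942, -2.04973209]), 'force': array([0.64583257, 0.69643592, 0.06763548]), 'torque': array([-0.00947398,  0.01745129,  0.04694027]), 'gripper_width': 1.0017416628539908}
scene 56.79118292619095 -0.10400218997638079 [[-0.09, 0.69, -0.72, 1226.72], [1.0, 0.05, -0.07, 47.7], [-0.01, -0.72, -0.69, 705.15], [0.0, 0.0, 0.0, 1.0]]
top 42.21957144854785 -0.006894891979704625 [[0.05, -0.98, 0.21, 304.26], [-1.0, -0.05, 0.01, -23.34], [0.0, -0.21, -0.98, 1281.05], [0.0, 0.0, 0.0, 1.0]]
```

View pics/top0.png

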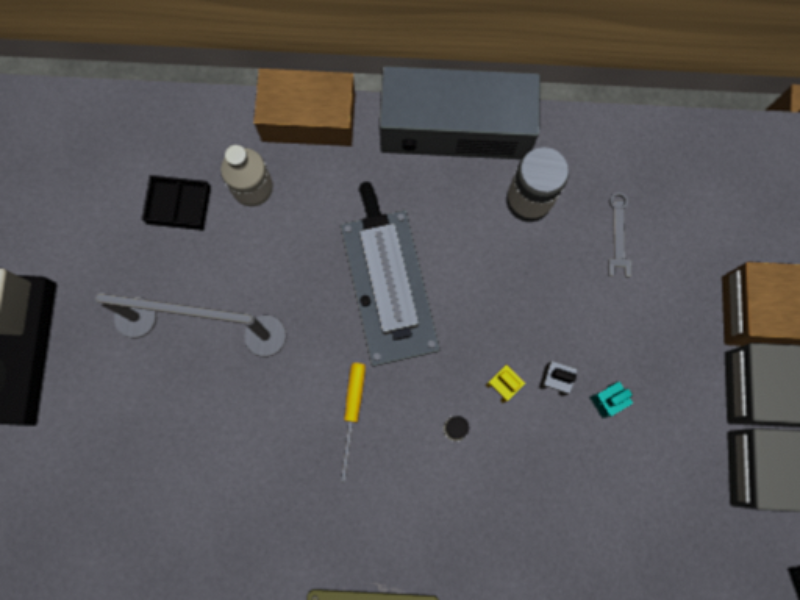

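View pics/scene0.png

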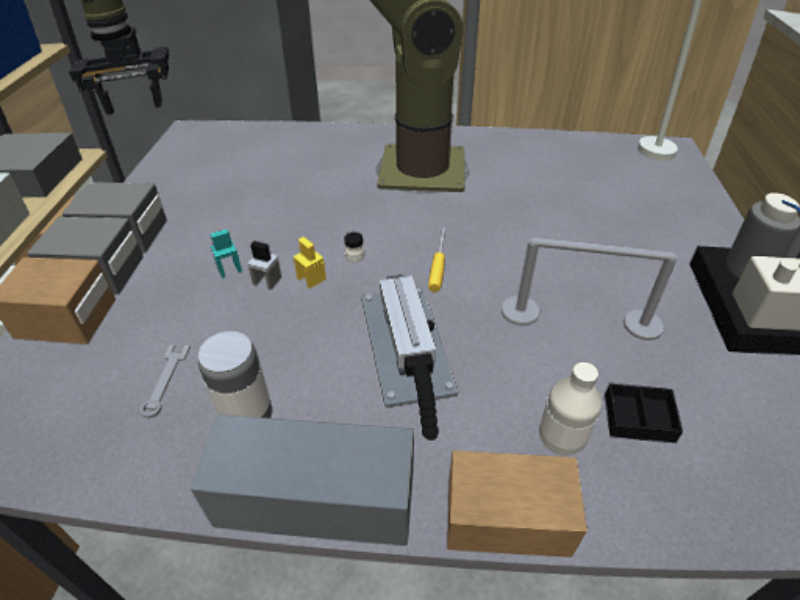

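The stone, grey with a black fin, is at about (560,377) in the top view. The cradle is at (391,288) with its hose pointing up and left, and the bar runs from (100,298) to (250,320). The yellow and turquoise copies sit on either side of the stone.

```bash
cat > m.py <<'E'
from h import *
from scipy.spatial.transform import Rotation as Ro
def rect(name,P):
    r=cv2.minAreaRect(P[:,:2].astype(np.float32)); b=cv2.boxPoints(r)
    e=b[1]-b[0]; g=b[2]-b[1]; l=e if np.hypot(*e)>np.hypot(*g) else g
    print(name,len(P),'c',np.round(r[0],1),'size',np.round(r[1],1),'longdir deg',round(float(np.degrees(np.arctan2(l[1],l[0]))),1),'mean',P.mean(0).round(1),'zmed',np.median(P[:,2]).round(1))
for n in('top','scene'):
    c=np.load(n+'.npz'); W=world(c); I=c['image'].astype(int); x,y,z=W[...,0],W[...,1],W[...,2]
    print(n,'bench z',np.median(z[(x>400)&(x<800)&(abs(y)<300)&(abs(z)<20)]).round(2))
    if n=='top':
        m=np.zeros(z.shape,bool); m[222:262,338:375]=1
        s=(slice(222,262),slice(338,375))
    s=(x>300)&(x<560)&(y<-150)&(y>-420)&(z>20)
    sat=I.max(-1)-I.min(-1); s&=sat<50
    k,lab=cv2.connectedComponents(s.astype(np.uint8))
    for i in range(1,k):
        q=lab==i
        if q.sum()>25:
            rect('comp',W[q]); 
            f=q&(z>80)
            if f.sum()>8: rect(' fin',W[f])
            f=q&(z>45)&(z<62)
            if f.sum()>8: rect(' bridge',W[f])
    cr=(x>430)&(x<850)&(y>-160)&(y<160)
    k,lab=cv2.connectedComponents((cr&(z>6)&(z<110)).astype(np.uint8))
    i=max(range(1,k),key=lambda i:(lab==i).sum()); L=lab==i
    rect('cradle all',W[L]); rect('plate',W[L&(z<17)])
    h=L&(z>60)&(I.mean(-1)>90); rect('head',W[h]); 
    b=(x>350)&(x<800)&(y>60)&(y<450)&(z>150)&(z<180); rect('bar',W[b])
E
python3 m.py
```

```text
top bench z -0.54
comp 329 c [ 445.5 -276.2] size [42.6 40.5] longdir deg 73.6 mean [ 443.7 -272.3   62.2] zmed 55.3
 fin 89 c [ 445.4 -275.9] size [34.3 14.1] longdir deg 74.9 mean [ 445.  -275.4   88.8] zmed 89.5
 bridge 182 c [ 445.5 -276.2] size [42.6 40.4] longdir deg 73.7 mean [ 443.3 -273.3   53.9] zmed 54.0
comp 48 c [ 405.  -344.8] size [39.   3.6] longdir deg 30.3 mean [ 404.9 -344.6   32.6] zmed 31.8
cradle all 4246 c [620.4  12.4] size [315.7 115.8] longdir deg 15.9 mean [586.6   4.2  40.9] zmed 15.9
plate 2186 c [620.4  12.4] size [315.7 115.8] longdir deg 15.9 mean [573.6   0.7  11.2] zmed 11.1
head 1533 c [589.8   3. ] size [170.3  58.9] longdir deg 15.8 mean [587.9   3.2  78.2] zmed 77.5
bar 685 c [635.2 301.4] size [239.  276.7] longdir deg -5.5 mean [521.4 307.1 163.6] zmed 164.4
scene bench z 0.72
comp 339 c [ 448.9 -279.6] size [45.2 42. ] longdir deg 77.4 mean [ 455.6 -274.8   57. ] zmed 54.3
 fin 66 c [ 449.  -277.7] size [35.5 15.4] longdir deg 74.4 mean [ 451.3 -275.8   87.7] zmed 88.9
 bridge 118 c [ 449.6 -278.6] size [41.8 42.1] longdir deg -11.1 mean [ 458.2 -275.8   53.2] zmed 53.7
cradle all 3600 c [623.9  11.1] size [315.5 116.8] longdir deg 16.0 mean [634.4   7.3  43.4] zmed 34.6
plate 1623 c [623.9  11.1] size [315.5 116.8] longdir deg 16.0 mean [632.1   1.2  12.6] zmed 12.8
head 1193 c [ 5.835e+02 -5.000e-01] size [186.8  58.4] longdir deg 15.9 mean [600.4   3.3  79.4] zmed 79.0
bar 638 c [637.5 297.4] size [238.6 275.7] longdir deg -6.0 mean [535.1 304.2 161.6] zmed 162.9
```

```bash
cat >> m.py <<'E'
print('----')
d=np.array([np.cos(np.radians(15.9)),np.sin(np.radians(15.9))]); nn=np.array([-d[1],d[0]])
for n in('top','scene'):
    c=np.load(n+'.npz'); W=world(c); x,y,z=W[...,0],W[...,1],W[...,2]
    A=(W[...,:2]-[588,3])@d; B=(W[...,:2]-[588,3])@nn
    p=(abs(A)<145)&(abs(B)<75)&(z>6)&(z<17)
    rect('plate',W[p])
    print(' A',np.percentile(A[p],[.3,99.7]),'B',np.percentile(B[p],[.3,99.7]))
    for lo,hi in((-25,-8),(8,25)):
        f=(abs(A)<70)&(B>lo)&(B<hi)&(z>55)&(z<100); print(' face',lo,np.polyfit(A[f],z[f],1),np.median(z[f]))
    f=(abs(A)<70)&(abs(B)<4)&(z>55)&(z<105); print(' spine',np.polyfit(A[f],z[f],1))
    s=(abs(A)<65)&(abs(B)<15)&(z>np.polyval(np.polyfit(A[f],z[f],1),A)-3.5); rect('spine',W[s])
    b=(x>450)&(x<600)&(y>150)&(y<430)&(z>150)&(z<180); rect('bar',W[b])
    P=W[b]; q=np.polyfit(P[:,1],P[:,0],1); print(' bar y range',np.percentile(P[:,1],[0.2,99.8]),q,np.degrees(np.arctan(q[0])))
    t=(x>430)&(x<600)&(y>80)&(y<480)&(z>2.5)&(z<15);
    k,lab,st,ce=cv2.connectedComponentsWithStats(t.astype(np.uint8))
    for i in range(1,k):
        if st[i,4]>60: rect('  low',W[lab==i])
E
python3 m.py|sed -n '/----/,$p'
```

```text
----
plate 2182 c [590.6   6.3] size [274.9 141.9] longdir deg 15.7 mean [5.719e+02 5.000e-01 1.120e+01] zmed 11.1
 A [-123.79275641  125.07792193] B [-57.60416502  69.20157403]
 face -25 [-1.99813220e-02  7.70888862e+01] 77.13581583372275
 face 8 [-1.96633918e-02  7.70146684e+01] 76.95804540229278
 spine [-1.27136529e-02  8.51421029e+01]
spine 214 c [587.8   4.4] size [128.3  26.1] longdir deg 17.5 mean [587.3   2.9  85. ] zmed 84.7
bar 635 c [505.1 311.5] size [234.4  16.1] longdir deg 84.4 mean [504.9 310.4 164.5] zmed 164.7
 bar y range [194.89379435 427.25577925] [9.39741874e-02 4.75721347e+02] 5.3685578596370425
  low 352 c [505.7 426.3] size [49.5 88.1] longdir deg -87.5 mean [504.9 419.5   8.9] zmed 9.0
  low 462 c [494.1 204.3] size [69.8 68.3] longdir deg 8.4 mean [492.4 201.1   9.2] zmed 9.4
plate 1567 c [584.8   9.4] size [259.9 135. ] longdir deg 15.9 mean [625.1  -0.7  12.7] zmed 12.8
 A [-119.54852679  127.08951591] B [-60.28104288  71.41215215]
 face -25 [-1.86988148e-02  7.89895230e+01] 78.97783903076441
 face 8 [-1.75619826e-02  7.88427564e+01] 78.74472290880556
 spine [-1.47791340e-02  8.68108173e+01]
spine 156 c [588.7   0.9] size [129.3  10.5] longdir deg 16.1 mean [590.9   1.1  86.7] zmed 86.6
bar 574 c [509.9 310.7] size [238.6  19. ] longdir deg 84.0 mean [510.5 310.6 162.8] zmed 163.9
 bar y range [192.13892775 429.16425581] [8.91443261e-02 4.82848500e+02] 5.094128272823541
  low 298 c [498.7 199.9] size [68.8 71.4] longdir deg -12.5 mean [504.8 200.2   9.9] zmed 10.4
  low 342 c [518.  418.6] size [68.8 71.7] longdir deg -23.6 mean [522.6 417.    9.8] zmed 10.2
```

```bash
cat > s.py <<'E'
from h import *
from scipy.spatial.transform import Rotation as Ro
s=manip.read_state(); R=Ro.from_rotvec(s['eef_rot']).as_matrix()
print('t',s['t'].__round__(2),'p',s['ee_pos'].round(1),'xdir',R[:,0].round(3),'jaw yaw',np.degrees(np.arctan2(R[1,1],R[0,1])).round(1),'jaw z',R[2,1].round(3),'F',s['force'].round(2),'T',s['torque'].round(2),'w',round(s['gripper_width'],3),'q',s['q'].round(2))
E
python3 s.py; python3 -c "
from h import *; print(manip.tcp_to_grasp)"
```

```text
t 0.1 p [ 196.2 -592.8  238. ] xdir [-0.001  0.002 -1.   ] jaw yaw -71.7 jaw z -0.002 F [ 1.07  0.38 -0.51] T [0.02 0.04 0.01] w 0.998 q [ 1.28  0.69 -0.19  1.57  0.16  0.9  -0.22]
-18.700000000000003
```

Call:
{"fn": "move_arm", "kwargs": {"deltas": [[[0, 0, 0.12, 2.5, 3.2, 0, 1], [0, 0, 0.24, 5.5, 7, 0, 1], [0, 0, 0.37, 8.5, 11, 0, 1], [0, 0, 0.5, 11.5, 15, -1, 1], [0, 0, 0.63, 14.5, 19, -2, 1], [0, 0, 0.76, 17.5, 22.5, -3, 1], [0, 0, 0.88, 20.5, 26, -4, 1], [0, 0, 0.98, 23, 29, -5, 1]]], "squeeze": 35}}

```text
t: 0.9
ee_pos: [427.7, -300.4, 187.6]
eef_rot: [1.402, 1.074, -1.402]
force: [0.8, -1.1, -0.5]
gripper_width: 0.995
```

```bash
python3 s.py
```

```text
t 0.9 p [ 427.7 -300.4  187.6] xdir [-0.001  0.001 -1.   ] jaw yaw -15.2 jaw z -0.001 F [ 0.84 -1.13 -0.46] T [-0.06 -0.02 -0.03] w 0.995 q [ 0.77  0.65 -0.4   1.92  0.4   0.65 -0.15]
```

Call:
{"fn": "move_arm", "kwargs": {"deltas": [[[0, 0, 0, 0.9, 1.2, 0, 1], [0, 0, 0, 1.9, 2.3, -0.5, 1], [0, 0, 0, 1.9, 2.3, -3, 1], [0, 0, 0, 1.9, 2.3, -6, 1], [0, 0, 0, 1.9, 2.3, -9, 1], [0, 0, 0, 1.9, 2.3, -11, 1], [0, 0, 0, 1.9, 2.3, -12.2, 1], [0, 0, 0, 1.9, 2.3, -12.6, 1]]]}}

```text
t: 1.7
ee_pos: [446.2, -277.1, 60.4]
eef_rot: [1.401, 1.076, -1.403]
force: [0.4, -0.2, 0.2]
gripper_width: 1.001
```

```bash
cat > look.py <<'E'
import sys
from h import *
n,u,v,name=sys.argv[1],int(sys.argv[2]),int(sys.argv[3]),sys.argv[4]
c=cam(n); cv2.imwrite(f'pics/{name}.png',cv2.resize(c['image'][v-48:v+48,u-64:u+64,::-1],(800,600),interpolation=cv2.INTER_CUBIC))
E
python3 s.py; python3 look.py scene 168 165 g1
```

```text
t 1.7 p [ 446.2 -277.1   60.4] xdir [-0.003  0.002 -1.   ] jaw yaw -15.2 jaw z -0.003 F [ 0.45 -0.23  0.21] T [-0.07 -0.07  0.02] w 1.001 q [ 0.61  0.86 -0.24  1.99  0.54  0.36 -0.32]
```

View pics/g1.png

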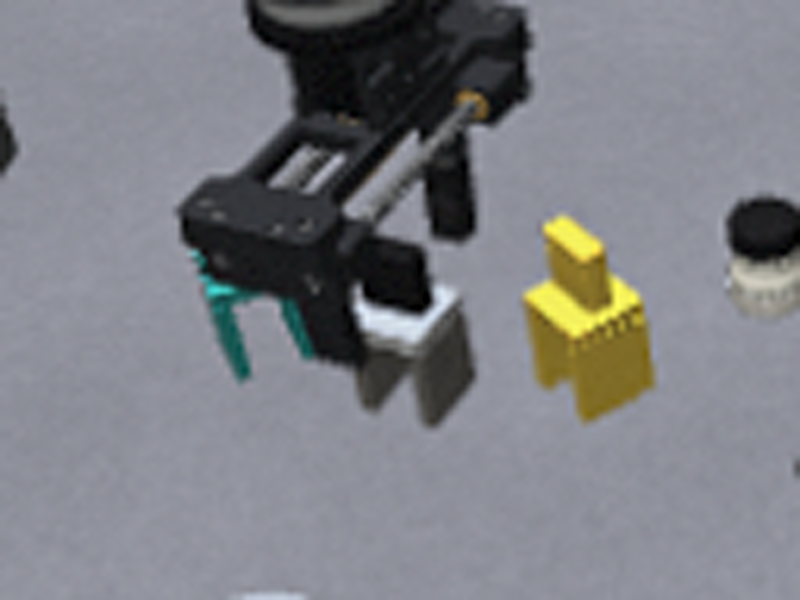

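The open fingers straddle the black fin, with tips near (335,355) and (450,235) and the fin at about (395,280). I'll close now.

Call:
{"fn": "move_arm", "kwargs": {"deltas": [[[0, 0, 0, 0, 0, 0, 0], [0, 0, 0, 0, 0, 0, 0], [0, 0, 0, 0, 0, 0, 0], [0, 0, 0, 0, 0, 0, 0], [0, 0, 0, 0, 0, 0, 0], [0, 0, 0, 0, 0, 0, 0], [0, 0, 0, 0, 0, 0, 0], [0, 0, 0, 0, 0, 0, 0]]], "squeeze": 35}}

```text
t: 2.55
ee_pos: [446.5, -277.2, 60.7]
eef_rot: [1.401, 1.075, -1.403]
force: [0.6, -0.1, -0.2]
gripper_width: 0.299
```

```bash
python3 s.py
```

```text
t 2.55 p [ 446.5 -277.2   60.7] xdir [-0.002  0.002 -1.   ] jaw yaw -15.2 jaw z -0.003 F [ 0.65 -0.14 -0.16] T [-0.03 -0.06  0.01] w 0.299 q [ 0.61  0.86 -0.24  1.99  0.54  0.36 -0.32]
```

Still closing: the width is 0.30 and I expect about 0.16 on the fin.

Call:
{"fn": "move_arm", "kwargs": {"deltas": [[[0, 0, 0, 0, 0, 0, 0], [0, 0, 0, 0, 0, 0, 0], [0, 0, 0, 0, 0, 0, 0], [0, 0, 0, 0, 0, 0, 0], [0, 0, 0, 0, 0, 0, 0], [0, 0, 0, 0, 0, 0.2, 0], [0, 0, 0, 0, 0, 0.7, 0], [0, 0, 0, 0, 0, 1.5, 0]]]}}

```text
t: 3.35
ee_pos: [445.9, -277.0, 75.8]
eef_rot: [1.401, 1.076, -1.404]
force: [0.5, -0.1, -2.2]
gripper_width: 0.154
```

```bash
python3 s.py
```

```text
t 3.35 p [ 445.9 -277.    75.8] xdir [-0.004  0.002 -1.   ] jaw yaw -15.2 jaw z -0.004 F [ 0.49 -0.1  -2.21] T [-0.02 -0.06 -0.03] w 0.154 q [ 0.63  0.83 -0.26  1.98  0.52  0.4  -0.31]
```

Call:
{"fn": "move_arm", "kwargs": {"deltas": [[[0, 0, 0, 0, 0, 2, 0], [0, 0, 0, 0, 0, 5, 0], [0, 0, 0.03, 1, 1.5, 8, 0], [0, 0, 0.08, 3, 4.5, 10.5, 0], [0, 0, 0.15, 5.4, 8, 11.5, 0], [0, 0, 0.22, 8, 12, 11.5, 0], [0, 0, 0.29, 10.6, 16, 11.5, 0], [0, 0, 0.35, 12.5, 19, 11.5, 0]]]}}

```text
t: 4.15
ee_pos: [572.2, -83.4, 191.9]
eef_rot: [1.143, 1.254, -1.143]
force: [0.4, -0.3, -3.3]
gripper_width: 0.157
```

Call:
{"fn": "move_arm", "kwargs": {"deltas": [[[0, 0, 0.05, 1.5, 2.2, 0, 0], [0, 0, 0.1, 3.2, 4.8, 0, 0], [0, 0, 0.14, 4.8, 7.2, 0, 0], [0, 0, 0.17, 6, 9, 0, 0], [0, 0, 0.19, 6.8, 10, 0, 0], [0, 0, 0.193, 7.1, 10.4, 0, 0], [0, 0, 0.193, 7.15, 10.45, 0, 0], [0, 0, 0.193, 7.15, 10.45, 0, 0]]]}}

```text
t: 4.95
ee_pos: [643.1, 19.3, 191.7]
eef_rot: [0.998, 1.333, -1.001]
force: [0.2, 0.7, -3.1]
gripper_width: 0.157
```

```bash
python3 s.py
cat > held.py <<'E'
from h import *
from m2 import *
E
cat > m2.py <<'E'
from h import *
import sys
# stone in hand: grey/light pixels below the gripper around TCP; print relative to tool in jaw frame
s=manip.read_state(); p=s['ee_pos']
from scipy.spatial.transform import Rotation as Ro
a=Ro.from_rotvec(s['eef_rot']).as_matrix()[:2,1]; b=np.array([-a[1],a[0]])
for n in('top','scene'):
    c=cam(n); W=world(c); z=W[...,2]; A=(W[...,:2]-p[:2])@a; B=(W[...,:2]-p[:2])@b
    Z=z-p[2]
    for nm,lo,hi in(('bridge top',-9,-1),('legs',-58,-18),('fin/finger',2,28)):
        m=(abs(A)<35)&(abs(B)<35)&(Z>lo)&(Z<hi)&(c['image'].mean(-1)>(0 if nm[0]=='f' else 60))
        if m.sum()>8: print(n,nm,m.sum(),'A',np.percentile(A[m],[2,98]).round(1),'B',np.percentile(B[m],[2,98]).round(1),'Z',np.median(Z[m]).round(1))
E
python3 m2.py
python3 - <<'E'
import numpy as np,cv2
for n,u,v in(('top',255,180),('scene',265,200)):
    c=np.load(f'{n}.npz'); 
    cv2.imwrite(f'pics/h_{n}.png',c['image'][v-72:v+72,u-96:u+96,::-1])
a=[cv2.resize(cv2.imread(f'pics/h_{n}.png'),(400,300),interpolation=cv2.INTER_CUBIC) for n in('top','scene')]
cv2.imwrite('pics/held1.png',np.hstack(a))
E
```

```text
t 4.95 p [643.1  19.3 191.7] xdir [-0.004  0.    -1.   ] jaw yaw 16.2 jaw z -0.004 F [ 0.24  0.71 -3.13] T [-0.04 -0.06  0.01] w 0.157 q [ 0.17  0.81 -0.52  1.54  0.46  0.92 -0.22]
top bridge top 19 A [-21.  -17.5] B [-13.3  10.9] Z -7.0
scene bridge top 111 A [-17.4  20.2] B [-22.4  17.9] Z -5.3
scene legs 107 A [-6.5 20.9] B [-21.8  19.5] Z -37.4
```

View pics/held1.png

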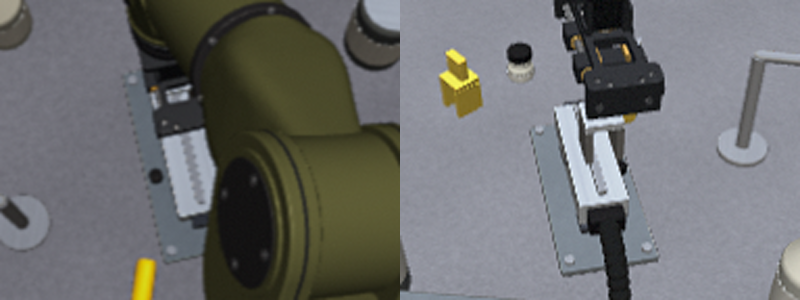

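The scene view shows the stone hanging over the hose end of the spine at (605,145). My numbers put it about 1 mm off line. I'll lower it, matching the measured pitch.

Call:
{"fn": "move_arm", "kwargs": {"deltas": [[[-0.001, 0.004, -0.003, 0, -0.1, -0.8, 0], [-0.002, 0.008, -0.003, 0, -0.1, -1.8, 0], [-0.003, 0.012, -0.003, 0, -0.1, -2.8, 0], [-0.004, 0.015, -0.003, 0, -0.1, -3.6, 0], [-0.004, 0.015, -0.003, 0, -0.1, -4.2, 0], [-0.004, 0.015, -0.003, 0, -0.1, -4.6, 0], [-0.004, 0.015, -0.003, 0, -0.1, -4.8, 0], [-0.004, 0.015, -0.003, 0, -0.1, -4.9, 0]]]}}

```text
t: 5.85
ee_pos: [643.2, 18.4, 142.8]
eef_rot: [0.992, 1.341, -1.015]
force: [-1.2, -0.8, -3.4]
gripper_width: 0.155
```

```bash
python3 s.py; python3 m2.py; python3 look.py scene 280 195 low
```

```text
t 5.85 p [643.2  18.4 142.8] xdir [-0.019 -0.003 -1.   ] jaw yaw 16.0 jaw z -0.019 F [-1.2  -0.77 -3.43] T [ 0.01 -0.12 -0.04] w 0.155 q [ 0.15  0.87 -0.49  1.56  0.5   0.86 -0.25]
top bridge top 19 A [-21.4 -17.4] B [-18.1  10.4] Z -6.6
top legs 13 A [-20.9  -9.8] B [-18.3   4.3] Z -56.0
scene bridge top 45 A [-19.7  20.2] B [-22.5  16.5] Z -6.3
scene legs 135 A [-21.4  19.9] B [-22.3  18.5] Z -46.0
```

View pics/low.png

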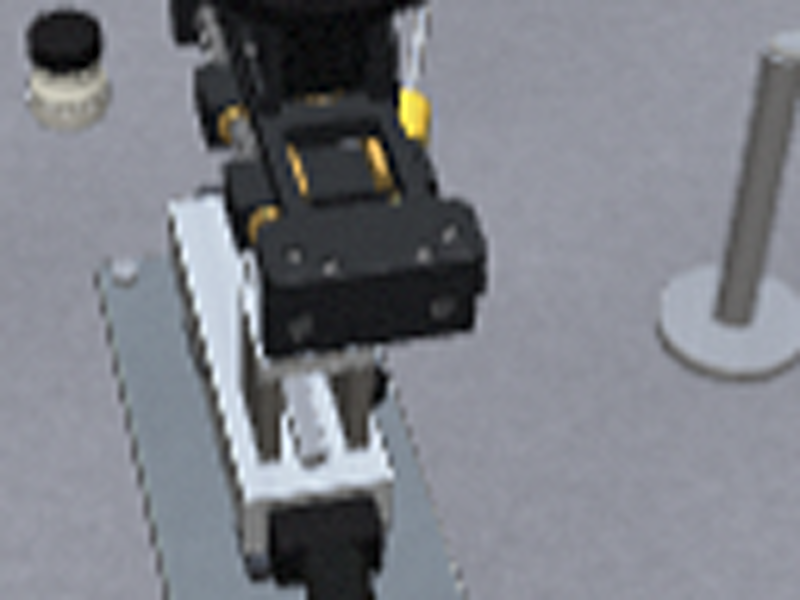

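The legs straddle the spine evenly, with the spine at (310,420) and the legs at (265,430) and (358,430). Next I'll feel for the face.

Call:
{"fn": "move_arm", "kwargs": {"deltas": [[[0, 0, 0, 0, 0, -0.05, 0], [0, 0, 0, 0, 0, -0.1, 0], [0, 0, 0, 0, 0, -0.15, 0], [0, 0, 0, 0, 0, -0.2, 0], [0, 0, 0, 0, 0, -0.25, 0], [0, 0, 0, 0, 0, -0.3, 0], [0, 0, 0, 0, 0, -0.35, 0], [0, 0, 0, 0, 0, -0.35, 0]]]}}

```text
t: 6.8
ee_pos: [643.3, 18.4, 139.5]
eef_rot: [0.992, 1.341, -1.015]
force: [0.1, 0.4, -2.5]
gripper_width: 0.157
```

```bash
python3 s.py;python3 s.py|cut -c1-140
```

```text
t 6.8 p [643.3  18.4 139.5] xdir [-0.018 -0.003 -1.   ] jaw yaw 16.0 jaw z -0.019 F [ 0.08  0.43 -2.52] T [ 0.02 -0.19 -0.06] w 0.157 q [ 0.15  0.88 -0.49  1.56  0.5   0.85 -0.25]
t 6.8 p [643.3  18.4 139.5] xdir [-0.018 -0.003 -1.   ] jaw yaw 16.0 jaw z -0.019 F [ 0.08  0.43 -2.52] T [ 0.02 -0.19 -0.06] w 0.157 q [ 0.
```

Call:
{"fn": "move_arm", "kwargs": {"deltas": [[[0, 0, 0, 0, 0, -0.02, 0], [0, 0, 0, 0, 0, -0.05, 0], [0, 0, 0, 0, 0, -0.07, 0], [0, 0, 0, 0, 0, -0.1, 0], [0, 0, 0, 0, 0, -0.12, 0], [0, 0, 0, 0, 0, -0.15, 0], [0, 0, 0, 0, 0, -0.15, 0], [0, 0, 0, 0, 0, -0.15, 0]]]}}

```text
t: 7.6
ee_pos: [643.3, 18.4, 138.0]
eef_rot: [0.992, 1.341, -1.015]
force: [0.8, -0.2, -3.0]
gripper_width: 0.156
```

Call:
{"fn": "move_arm", "kwargs": {"deltas": [[[0, 0, 0, 0, 0, -0.02, 0], [0, 0, 0, 0, 0, -0.05, 0], [0, 0, 0, 0, 0, -0.07, 0], [0, 0, 0, 0, 0, -0.1, 0], [0, 0, 0, 0, 0, -0.12, 0], [0, 0, 0, 0, 0, -0.15, 0], [0, 0, 0, 0, 0, -0.15, 0], [0, 0, 0, 0, 0, -0.15, 0]]]}}

```text
t: 8.4
ee_pos: [643.5, 18.5, 136.7]
eef_rot: [0.992, 1.341, -1.014]
force: [-0.1, 0.1, -0.2]
gripper_width: 0.155
```

Contact at about z 137.2. A contact force of 8 N should read about +5, since the stone's weight accounts for -3.1.

Call:
{"fn": "move_arm", "kwargs": {"deltas": [[[0, 0, 0, 0, 0, -0.02, 0], [0, 0, 0, 0, 0, -0.04, 0], [0, 0, 0, 0, 0, -0.06, 0], [0, 0, 0, 0, 0, -0.08, 0], [0, 0, 0, 0, 0, -0.1, 0], [0, 0, 0, 0, 0, -0.1, 0], [0, 0, 0, 0, 0, -0.1, 0], [0, 0, 0, 0, 0, -0.1, 0]]]}}

```text
t: 9.2
ee_pos: [643.7, 18.5, 136.0]
eef_rot: [0.992, 1.34, -1.014]
force: [-0.1, 0.1, 3.1]
gripper_width: 0.156
```

```bash
python3 s.py
```

```text
t 9.2 p [643.7  18.5 136. ] xdir [-0.017 -0.003 -1.   ] jaw yaw 16.0 jaw z -0.018 F [-0.12  0.07  3.06] T [-0.09  0.07  0.03] w 0.156 q [ 0.15  0.88 -0.48  1.56  0.5   0.84 -0.25]
```

Call:
{"fn": "move_arm", "kwargs": {"deltas": [[[0, 0, 0, -0.13, -0.04, -0.05, 0], [0, 0, 0, -0.27, -0.08, -0.075, 0], [0, 0, 0, -0.4, -0.11, -0.073, 0], [0, 0, 0, -0.53, -0.15, -0.07, 0], [0, 0, 0, -0.66, -0.19, -0.067, 0], [0, 0, 0, -0.8, -0.23, -0.065, 0], [0, 0, 0, -0.93, -0.27, -0.062, 0], [0, 0, 0, -1.06, -0.3, -0.06, 0]]]}}

```text
t: 10.0
ee_pos: [634.2, 16.0, 136.0]
eef_rot: [0.994, 1.339, -1.012]
force: [5.5, 1.0, 6.0]
gripper_width: 0.154
```

```bash
python3 s.py
```

```text
t 10.0 p [634.2  16.  136. ] xdir [-0.014 -0.002 -1.   ] jaw yaw 16.0 jaw z -0.014 F [5.5  0.97 5.99] T [ 0.22 -1.27 -0.06] w 0.154 q [ 0.16  0.87 -0.48  1.6   0.51  0.82 -0.26]
```

Call:
{"fn": "move_arm", "kwargs": {"deltas": [[[-0.001, 0.004, 0, -0.18, -0.05, -0.05, 0], [-0.001, 0.004, 0, -0.31, -0.1, -0.042, 0], [-0.001, 0.004, 0, -0.45, -0.14, -0.037, 0], [-0.001, 0.004, 0, -0.58, -0.18, -0.032, 0], [-0.001, 0.004, 0, -0.72, -0.22, -0.027, 0], [-0.001, 0.004, 0, -0.85, -0.26, -0.022, 0], [-0.001, 0.004, 0, -0.99, -0.3, -0.017, 0], [-0.001, 0.004, 0, -1.12, -0.33, -0.012, 0]]]}}

```text
t: 10.8
ee_pos: [623.9, 13.1, 136.4]
eef_rot: [0.993, 1.34, -1.013]
force: [4.2, 1.5, 5.4]
gripper_width: 0.159
```

```bash
python3 s.py
```

```text
t 10.8 p [623.9  13.1 136.4] xdir [-0.016 -0.002 -1.   ] jaw yaw 16.0 jaw z -0.016 F [4.22 1.46 5.4 ] T [ 0.21 -1.19  0.03] w 0.159 q [ 0.16  0.86 -0.48  1.63  0.51  0.8  -0.26]
```

Call:
{"fn": "move_arm", "kwargs": {"deltas": [[[-0.001, 0.004, 0, -0.18, -0.05, -0.05, 0], [-0.001, 0.004, 0, -0.31, -0.09, -0.043, 0], [-0.001, 0.004, 0, -0.45, -0.13, -0.038, 0], [-0.001, 0.004, 0, -0.58, -0.17, -0.034, 0], [-0.001, 0.004, 0, -0.72, -0.21, -0.03, 0], [-0.001, 0.004, 0, -0.85, -0.25, -0.026, 0], [-0.001, 0.004, 0, -0.99, -0.29, -0.021, 0], [-0.001, 0.004, 0, -1.12, -0.32, -0.017, 0]]]}}

```text
t: 11.6
ee_pos: [613.2, 10.3, 136.5]
eef_rot: [0.992, 1.342, -1.014]
force: [4.9, 0.9, 4.2]
gripper_width: 0.156
```

```bash
python3 s.py
```

```text
t 11.6 p [613.2  10.3 136.5] xdir [-0.019 -0.003 -1.   ] jaw yaw 16.0 jaw z -0.019 F [4.9  0.89 4.25] T [ 0.23 -1.19 -0.02] w 0.156 q [ 0.17  0.85 -0.48  1.66  0.51  0.78 -0.27]
```

Call:
{"fn": "move_arm", "kwargs": {"deltas": [[[-0.001, 0.003, 0, -0.18, -0.05, -0.045, 0], [-0.001, 0.003, 0, -0.31, -0.09, -0.045, 0], [-0.001, 0.003, 0, -0.45, -0.13, -0.042, 0], [-0.001, 0.003, 0, -0.58, -0.17, -0.038, 0], [-0.001, 0.003, 0, -0.72, -0.21, -0.034, 0], [-0.001, 0.003, 0, -0.85, -0.25, -0.03, 0], [-0.001, 0.003, 0, -0.99, -0.29, -0.027, 0], [-0.001, 0.003, 0, -1.12, -0.32, -0.024, 0]]]}}

```text
t: 12.4
ee_pos: [602.7, 7.4, 136.7]
eef_rot: [0.991, 1.343, -1.015]
force: [4.7, 1.1, 5.1]
gripper_width: 0.156
```

```bash
python3 s.py
```

```text
t 12.4 p [602.7   7.4 136.7] xdir [-0.02  -0.003 -1.   ] jaw yaw 16.0 jaw z -0.02 F [4.68 1.1  5.09] T [ 0.26 -1.15 -0.02] w 0.156 q [ 0.18  0.83 -0.48  1.69  0.52  0.76 -0.28]
```

Call:
{"fn": "move_arm", "kwargs": {"deltas": [[[-0.001, 0.002, 0, -0.18, -0.05, -0.045, 0], [-0.001, 0.002, 0, -0.31, -0.09, -0.043, 0], [-0.001, 0.002, 0, -0.45, -0.13, -0.04, 0], [-0.001, 0.002, 0, -0.58, -0.17, -0.036, 0], [-0.001, 0.002, 0, -0.72, -0.21, -0.032, 0], [-0.001, 0.002, 0, -0.85, -0.25, -0.028, 0], [-0.001, 0.002, 0, -0.99, -0.29, -0.025, 0], [-0.001, 0.002, 0, -1.12, -0.32, -0.022, 0]]]}}

```text
t: 13.2
ee_pos: [592.2, 4.4, 136.8]
eef_rot: [0.991, 1.343, -1.016]
force: [4.8, 1.5, 4.3]
gripper_width: 0.156
```

```bash
python3 s.py
```

```text
t 13.2 p [592.2   4.4 136.8] xdir [-0.02  -0.004 -1.   ] jaw yaw 16.0 jaw z -0.02 F [4.77 1.54 4.26] T [ 0.2  -1.21  0.02] w 0.156 q [ 0.18  0.82 -0.48  1.73  0.52  0.74 -0.29]
```

Call:
{"fn": "move_arm", "kwargs": {"deltas": [[[-0.001, 0.002, 0, -0.18, -0.05, -0.045, 0], [-0.001, 0.002, 0, -0.31, -0.09, -0.045, 0], [-0.001, 0.002, 0, -0.45, -0.13, -0.042, 0], [-0.001, 0.002, 0, -0.58, -0.17, -0.038, 0], [-0.001, 0.002, 0, -0.72, -0.21, -0.035, 0], [-0.001, 0.002, 0, -0.85, -0.25, -0.031, 0], [-0.001, 0.002, 0, -0.99, -0.29, -0.028, 0], [-0.001, 0.002, 0, -1.12, -0.32, -0.025, 0]]]}}

```text
t: 14.0
ee_pos: [581.6, 1.6, 136.8]
eef_rot: [0.99, 1.343, -1.016]
force: [3.9, 1.2, 5.8]
gripper_width: 0.155
```

```bash
python3 s.py
```

```text
t 14.0 p [581.6   1.6 136.8] xdir [-0.02  -0.004 -1.   ] jaw yaw 16.0 jaw z -0.021 F [3.91 1.22 5.83] T [ 0.22 -1.19  0.  ] w 0.155 q [ 0.19  0.81 -0.47  1.76  0.53  0.72 -0.29]
```

Call:
{"fn": "move_arm", "kwargs": {"deltas": [[[-0.001, 0.002, 0, -0.18, -0.05, -0.045, 0], [-0.001, 0.002, 0, -0.31, -0.09, -0.042, 0], [-0.001, 0.002, 0, -0.45, -0.13, -0.036, 0], [-0.001, 0.002, 0, -0.58, -0.17, -0.031, 0], [-0.001, 0.002, 0, -0.72, -0.21, -0.027, 0], [-0.001, 0.002, 0, -0.85, -0.25, -0.022, 0], [-0.001, 0.002, 0, -0.99, -0.29, -0.018, 0], [-0.001, 0.002, 0, -1.12, -0.32, -0.014, 0]]]}}

```text
t: 14.8
ee_pos: [570.9, -1.4, 137.0]
eef_rot: [0.99, 1.343, -1.017]
force: [4.6, 1.9, 4.7]
gripper_width: 0.154
```

```bash
python3 s.py
```

```text
t 14.8 p [570.9  -1.4 137. ] xdir [-0.021 -0.004 -1.   ] jaw yaw 16.0 jaw z -0.022 F [4.58 1.86 4.71] T [ 0.3  -1.21  0.  ] w 0.154 q [ 0.19  0.8  -0.47  1.79  0.53  0.7  -0.3 ]
```

Call:
{"fn": "move_arm", "kwargs": {"deltas": [[[-0.001, 0.002, 0, -0.18, -0.06, -0.045, 0], [-0.001, 0.002, 0, -0.31, -0.1, -0.043, 0], [-0.001, 0.002, 0, -0.45, -0.15, -0.04, 0], [-0.001, 0.002, 0, -0.58, -0.19, -0.036, 0], [-0.001, 0.002, 0, -0.72, -0.24, -0.032, 0], [-0.001, 0.002, 0, -0.85, -0.28, -0.028, 0], [-0.001, 0.002, 0, -0.99, -0.32, -0.025, 0], [-0.001, 0.002, 0, -1.12, -0.36, -0.022, 0]]]}}

```text
t: 15.6
ee_pos: [560.3, -4.6, 137.0]
eef_rot: [0.989, 1.343, -1.017]
force: [3.4, 1.8, 5.0]
gripper_width: 0.156
```

```bash
python3 s.py
```

```text
t 15.6 p [560.3  -4.6 137. ] xdir [-0.022 -0.005 -1.   ] jaw yaw 16.0 jaw z -0.022 F [3.44 1.79 5.01] T [ 0.34 -1.34 -0.01] w 0.156 q [ 0.2   0.79 -0.47  1.82  0.54  0.68 -0.31]
```

Call:
{"fn": "move_arm", "kwargs": {"deltas": [[[-0.001, 0.001, 0, -0.18, -0.06, -0.045, 0], [-0.001, 0.001, 0, -0.31, -0.1, -0.043, 0], [-0.001, 0.001, 0, -0.45, -0.14, -0.039, 0], [-0.001, 0.001, 0, -0.58, -0.18, -0.035, 0], [-0.001, 0.001, 0, -0.72, -0.22, -0.031, 0], [-0.001, 0.001, 0, -0.85, -0.26, -0.027, 0], [-0.001, 0.001, 0, -0.99, -0.3, -0.023, 0], [-0.001, 0.001, 0, -1.12, -0.34, -0.02, 0]]]}}

```text
t: 16.4
ee_pos: [549.5, -7.8, 137.0]
eef_rot: [0.989, 1.343, -1.017]
force: [4.8, 1.1, 5.4]
gripper_width: 0.157
```

```bash
python3 s.py
```

```text
t 16.4 p [549.5  -7.8 137. ] xdir [-0.021 -0.005 -1.   ] jaw yaw 16.0 jaw z -0.022 F [4.78 1.11 5.39] T [ 0.34 -1.31  0.01] w 0.157 q [ 0.2   0.78 -0.46  1.86  0.54  0.66 -0.31]
```

Call:
{"fn": "move_arm", "kwargs": {"deltas": [[[-0.001, 0.001, 0, -0.2, -0.06, -0.045, 0], [-0.001, 0.001, 0, -0.36, -0.11, -0.04, 0], [-0.001, 0.001, 0, -0.52, -0.16, -0.037, 0], [-0.001, 0.001, 0, -0.69, -0.21, -0.033, 0], [-0.001, 0.001, 0, -0.86, -0.26, -0.029, 0], [-0.001, 0.001, 0, -1.03, -0.3, -0.024, 0], [-0.001, 0.001, 0, -1.2, -0.35, -0.019, 0], [-0.001, 0.001, 0, -1.35, -0.4, -0.014, 0]]]}}

```text
t: 17.2
ee_pos: [536.2, -11.6, 136.9]
eef_rot: [0.988, 1.343, -1.018]
force: [4.6, 1.5, 5.0]
gripper_width: 0.158
```

```bash
python3 s.py; python3 m2.py; python3 look.py scene 270 155 end1
```

```text
t 17.2 p [536.2 -11.6 136.9] xdir [-0.022 -0.006 -1.   ] jaw yaw 16.0 jaw z -0.023 F [4.58 1.51 5.04] T [ 0.39 -1.33  0.  ] w 0.158 q [ 0.21  0.76 -0.46  1.9   0.55  0.63 -0.32]
top legs 19 A [-26.8 -19.1] B [-23.    6.7] Z -55.5
scene bridge top 65 A [-16.4  21.2] B [-22.4  17.3] Z -6.1
scene legs 181 A [-19.6  32.7] B [-26.5  21.9] Z -50.7
```

View pics/end1.png

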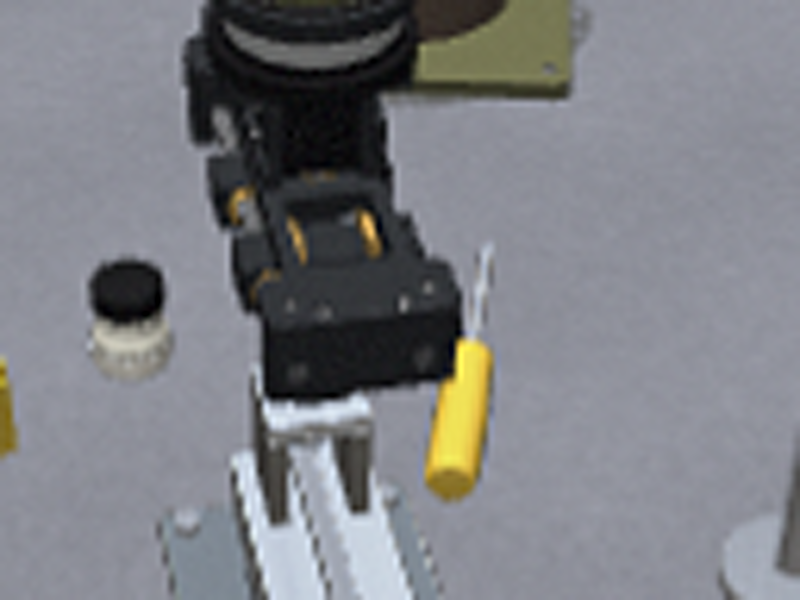

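The pass is complete. The stone is astride the spine at the nozzle end, at (318,440), and the force stayed at 7.3–9.1 N after the initial press. I'll go 2 mm further, then lift.

Call:
{"fn": "move_arm", "kwargs": {"deltas": [[[0, 0, 0, -0.15, -0.05, -0.045, 0], [0, 0, 0, -0.25, -0.07, -0.04, 0], [0, 0, 0, -0.25, -0.07, 0.3, 0], [0, 0, 0, -0.25, -0.07, 1, 0], [0, 0, 0, -0.25, -0.07, 2.5, 0], [0.003, -0.01, 0, -0.25, -0.07, 5, 0], [0.006, -0.021, 0, -0.25, -0.07, 8.5, 0], [0.006, -0.021, 0, -0.25, -0.07, 12, 0]]]}}

```text
t: 18.15
ee_pos: [529.4, -13.8, 256.4]
eef_rot: [0.996, 1.336, -1.009]
force: [1.4, -0.0, -3.0]
gripper_width: 0.154
```

```bash
python3 s.py
```

```text
t 18.15 p [529.4 -13.8 256.4] xdir [-0.01  -0.002 -1.   ] jaw yaw 16.0 jaw z -0.01 F [ 1.42 -0.04 -2.96] T [-0.06 -0.19  0.01] w 0.154 q [ 0.29  0.59 -0.58  1.81  0.41  0.87 -0.2 ]
```

Call:
{"fn": "move_arm", "kwargs": {"deltas": [[[0, -0.006, 0.05, 0, 1, 0.3, 0], [0, -0.01, 0.14, 0, 3, 0.4, 0], [0, -0.01, 0.24, 0, 6, 0.4, 0], [0, -0.01, 0.34, 0, 9, 0.4, 0], [0, -0.01, 0.46, 0, 12, 0.4, 0], [0, -0.01, 0.58, -0.3, 15, 0.4, 0], [0, -0.01, 0.7, -0.6, 18, 0.4, 0], [0, -0.01, 0.82, -1, 21, 0.4, 0]]]}}

```text
t: 18.95
ee_pos: [516.7, 195.7, 258.0]
eef_rot: [0.357, 1.54, -0.372]
force: [-0.0, 0.8, -2.7]
gripper_width: 0.158
```

```bash
python3 s.py
```

```text
t 18.95 p [516.7 195.7 258. ] xdir [-0.003 -0.009 -1.   ] jaw yaw 63.4 jaw z -0.01 F [-0.04  0.78 -2.75] T [ 0.04 -0.2   0.07] w 0.158 q [ 0.01  0.67 -0.78  1.74  0.56  0.98  0.11]
```

Call:
{"fn": "move_arm", "kwargs": {"deltas": [[[0.003, -0.001, 0.08, -0.2, 2.4, 0, 0], [0.006, -0.002, 0.17, -0.4, 5, 0, 0], [0.009, -0.003, 0.26, -0.6, 7.5, 0, 0], [0.009, -0.003, 0.33, -0.75, 9.8, 0, 0], [0.009, -0.003, 0.36, -0.85, 11, 0, 0], [0.009, -0.003, 0.372, -0.87, 11.4, 0, 0], [0.009, -0.003, 0.372, -0.87, 11.5, 0, 0], [0.009, -0.003, 0.372, -0.87, 11.5, 0, 0]]]}}

```text
t: 19.75
ee_pos: [508.2, 309.0, 257.4]
eef_rot: [0.072, 1.568, -0.076]
force: [-0.3, -0.1, -3.2]
gripper_width: 0.158
```

```bash
python3 s.py; python3 m2.py
python3 - <<'E'
import numpy as np,cv2
o=[]
for n,u,v in(('top',120,205),('scene',385,185)):
    c=np.load(f'{n}.npz'); o.append(cv2.resize(c['image'][v-64:v+64,u-64:u+64,::-1],(400,400),interpolation=cv2.INTER_CUBIC))
cv2.imwrite('pics/bar1.png',np.hstack(o))
E
```

```text
t 19.75 p [508.2 309.  257.4] xdir [ 0.002 -0.003 -1.   ] jaw yaw 84.6 jaw z -0.003 F [-0.31 -0.07 -3.21] T [ 0.08 -0.18  0.  ] w 0.158 q [-0.16  0.74 -0.86  1.62  0.63  1.08  0.28]
scene bridge top 103 A [-20.8  19.1] B [-24.1  12.5] Z -6.0
scene legs 276 A [-19.8  18.7] B [-24.6  15. ] Z -38.1
scene fin/finger 206 A [-22.8  19.1] B [-18.6   6.5] Z 16.0
```

View pics/bar1.png

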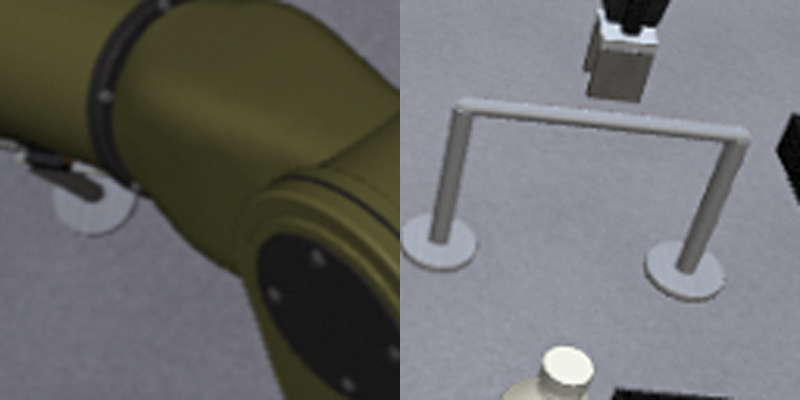

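Run:
```python
from h import *
from scipy.optimize import least_squares
import os
top=manip.read_camera('scene')
th=np.radians(84.6); a=np.array([np.cos(th),np.sin(th)]); b=np.array([-a[1],a[0]]); p=np.array([508.2,309.0])
W=world(top); A=(W[...,:2]-p)@a; B=(W[...,:2]-p)@b; z=W[...,2]
m=(abs(A)<90)&(abs(B)<25)&(z>150)&(z<175)
for k in(0,1):
    q=np.polyfit(A[m],B[m],1)
    Bp,zz=B[m],z[m]
    f=lambda v:np.hypot(Bp-v[0]-v[2]*A[m],zz-v[1])-7
    r=least_squares(f,[0,160,0],loss='soft_l1'); print(m.sum(),'centre B,z,slope',r.x.round(3),'rms',np.sqrt((r.fun**2).mean()).round(2),'B ext',np.percentile(Bp-r.x[2]*A[m],[1,50,99]).round(1))
mm=(abs(B)<25)&(z>150)&(z<175)&(abs(A)<140); print('bar ends A',np.percentile(A[mm],[.3,99.7]).round(1))
# near leg face: B distribution, by height
l=(abs(A)<17)&(z>203)&(z<238)&(B<-10)&(B>-35); print('near face B',np.percentile(B[l],[10,50,90]).round(1),l.sum(), 'slope vs A',np.polyfit(A[l],B[l],1).round(3))
t=(abs(A)<17)&(z>247)&(z<257)&(abs(B)<35); print('bridge B',np.percentile(B[t],[1,99]).round(1),'A',)
```

```text
413 centre B,z,slope [2.35700e+00 1.60349e+02 8.00000e-03] rms 1.27 B ext [-6.7 -2.7  5.2]
413 centre B,z,slope [2.35700e+00 1.60349e+02 8.00000e-03] rms 1.27 B ext [-6.7 -2.7  5.2]
bar ends A [-117.1  119.7]
near face B [-23.4 -21.7 -20.1] 180 slope vs A [ -0.03  -21.747]
bridge B [-24.2  -1.6] A
```

Call:
{"fn": "move_arm", "kwargs": {"deltas": [[[0, 0, 0, -0.12, 0, -0.3, 0], [0, 0, 0, -0.22, 0, -0.8, 0], [0, 0, 0, -0.22, 0, -1.3, 0], [0, 0, 0, -0.22, 0, -1.8, 0], [0, 0, 0, -0.22, 0, -2.2, 0], [0, 0, 0, -0.22, 0, -2.6, 0], [0, 0, 0, -0.22, 0, -2.9, 0], [0, 0, 0, -0.22, 0, -3.1, 0]]]}}

```text
t: 20.7
ee_pos: [506.2, 309.3, 226.6]
eef_rot: [0.073, 1.567, -0.076]
force: [0.1, -0.8, -3.2]
gripper_width: 0.157
```

```bash
python3 s.py;  python3 look.py scene 400 170 bar2
```

```text
t 20.7 p [506.2 309.3 226.6] xdir [ 0.002 -0.002 -1.   ] jaw yaw 84.6 jaw z -0.002 F [ 0.13 -0.85 -3.25] T [ 0.02 -0.12 -0.05] w 0.157 q [-0.17  0.77 -0.84  1.66  0.66  1.01  0.24]
```

View pics/bar2.png

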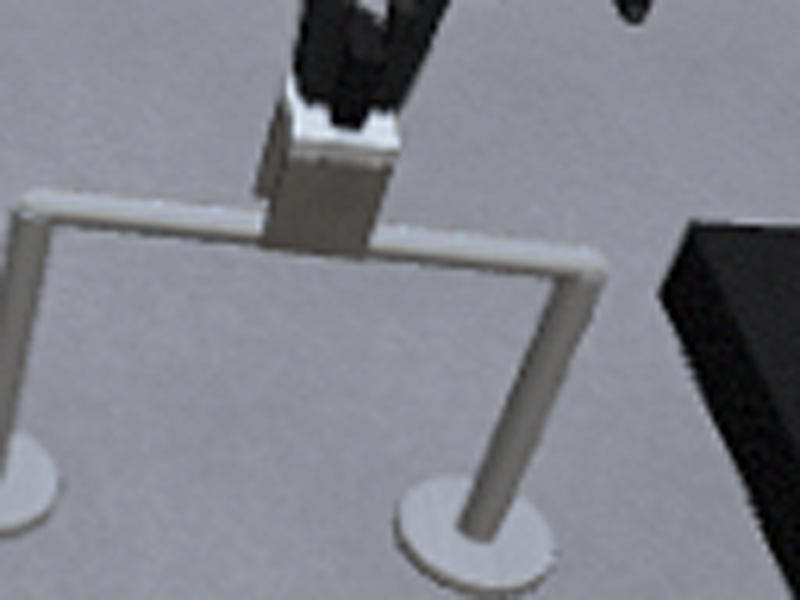

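The near leg hangs in front of the bar with its foot at about (315,250). The far leg's foot, at (262,195), is behind it. I'll continue gently.

Call:
{"fn": "move_arm", "kwargs": {"deltas": [[[0, 0, 0, 0, 0, -0.15, 0], [0, 0, 0, 0, 0, -0.3, 0], [0, 0, 0, 0, 0, -0.45, 0], [0, 0, 0, 0, 0, -0.6, 0], [0, 0, 0, 0, 0, -0.75, 0], [0, 0, 0, 0, 0, -0.9, 0], [0, 0, 0, 0, 0, -1.05, 0], [0, 0, 0, 0, 0, -1.2, 0]]]}}

```text
t: 21.55
ee_pos: [506.1, 309.2, 214.3]
eef_rot: [0.073, 1.568, -0.076]
force: [-0.0, -0.2, -3.1]
gripper_width: 0.155
```

```bash
python3 s.py
```

```text
t 21.55 p [506.1 309.2 214.3] xdir [ 0.002 -0.002 -1.   ] jaw yaw 84.6 jaw z -0.002 F [-0.03 -0.17 -3.15] T [ 0.06 -0.17  0.  ] w 0.155 q [-0.18  0.79 -0.83  1.67  0.68  0.99  0.23]
```

No contact, so the bar is inside the channel. I'll go down to just above the seat (about z 183).

Call:
{"fn": "move_arm", "kwargs": {"deltas": [[[0, 0, 0, 0, 0, -0.4, 0], [0, 0, 0, 0, 0, -0.9, 0], [0, 0, 0, 0, 0, -1.4, 0], [0, 0, 0, 0, 0, -1.9, 0], [0, 0, 0, 0, 0, -2.3, 0], [0, 0, 0, 0, 0, -2.6, 0], [0, 0, 0, 0, 0, -2.75, 0], [0, 0, 0, 0, 0, -2.8, 0]]]}}

```text
t: 22.35
ee_pos: [506.1, 309.2, 186.1]
eef_rot: [0.073, 1.568, -0.076]
force: [0.2, -0.5, -4.0]
gripper_width: 0.154
```

Call:
{"fn": "move_arm", "kwargs": {"deltas": [[[0, 0, 0, 0, 0, -0.04, 0], [0, 0, 0, 0, 0, -0.08, 0], [0, 0, 0, 0, 0, -0.12, 0], [0, 0, 0, 0, 0, -0.16, 0], [0, 0, 0, 0, 0, -0.2, 0], [0, 0, 0, 0, 0, -0.24, 0], [0, 0, 0, 0, 0, -0.28, 0], [0, 0, 0, 0, 0, -0.28, 0]]]}}

```text
t: 23.15
ee_pos: [506.1, 309.2, 183.3]
eef_rot: [0.073, 1.568, -0.076]
force: [-1.2, 0.1, -2.8]
gripper_width: 0.155
```

```bash
python3 s.py
```

```text
t 23.15 p [506.1 309.2 183.3] xdir [ 0.002 -0.002 -1.   ] jaw yaw 84.6 jaw z -0.002 F [-1.19  0.11 -2.75] T [ 0.08 -0.08 -0.01] w 0.155 q [-0.19  0.83 -0.8   1.7   0.72  0.93  0.19]
```

Call:
{"fn": "move_arm", "kwargs": {"deltas": [[[0, 0, 0, 0, 0, -0.02, 0], [0, 0, 0, 0, 0, -0.04, 0], [0, 0, 0, 0, 0, -0.06, 0], [0, 0, 0, 0, 0, -0.08, 0], [0, 0, 0, 0, 0, -0.1, 0], [0, 0, 0, 0, 0, -0.1, 0], [0, 0, 0, 0, 0, -0.1, 0], [0, 0, 0, 0, 0, -0.1, 0]]]}}

```text
t: 23.95
ee_pos: [506.1, 309.2, 182.5]
eef_rot: [0.073, 1.568, -0.076]
force: [-0.8, -1.5, 2.5]
gripper_width: 0.154
```

```bash
python3 s.py
```

```text
t 23.95 p [506.1 309.2 182.5] xdir [ 0.002 -0.002 -1.   ] jaw yaw 84.6 jaw z -0.002 F [-0.76 -1.48  2.53] T [-0.23  0.02  0.02] w 0.154 q [-0.19  0.83 -0.8   1.7   0.72  0.93  0.19]
```

The bar now takes the weight (Fz went from -3.2 to +2.5). Releasing.

Call:
{"fn": "move_arm", "kwargs": {"deltas": [[[0, 0, 0, 0, 0, 0, 0.1], [0, 0, 0, 0, 0, 0, 0.2], [0, 0, 0, 0, 0, 0, 0.3], [0, 0, 0, 0, 0, 0, 0.4], [0, 0, 0, 0, 0, 0, 0.5], [0, 0, 0, 0, 0, 0, 0.6], [0, 0, 0, 0, 0, 0, 0.6], [0, 0, 0, 0, 0, 0, 0.6]]]}}

```text
t: 24.75
ee_pos: [506.1, 309.2, 182.5]
eef_rot: [0.073, 1.567, -0.076]
force: [0.6, -0.4, 0.6]
gripper_width: 0.602
```

```bash
python3 s.py;  python3 look.py scene 400 170 rel
```

```text
t 24.75 p [506.1 309.2 182.5] xdir [ 0.002 -0.002 -1.   ] jaw yaw 84.6 jaw z -0.002 F [ 0.58 -0.4   0.6 ] T [ 0.09 -0.12  0.02] w 0.602 q [-0.19  0.83 -0.8   1.7   0.72  0.93  0.19]
```

View pics/rel.png

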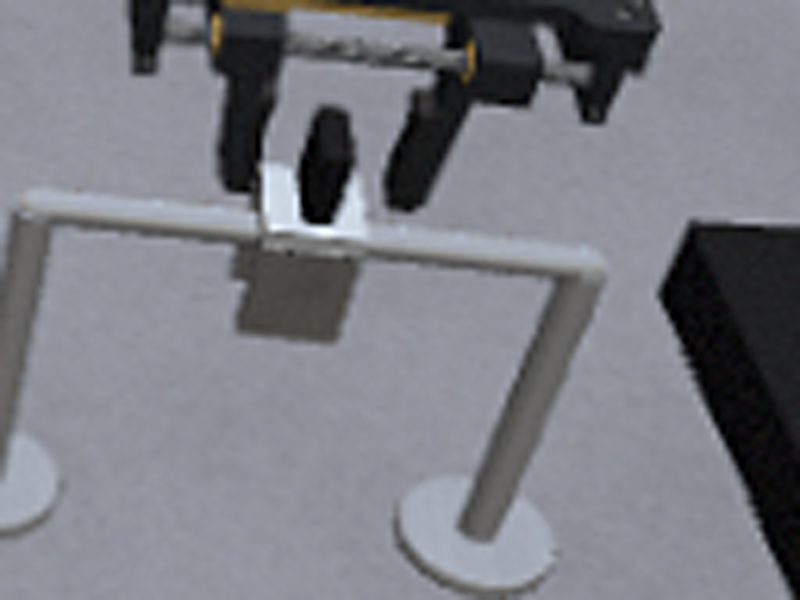

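The stone hangs upright astride the bar near the middle, with its fin at (328,165) between the clear fingers. I'll retreat straight up.

Call:
{"fn": "move_arm", "kwargs": {"deltas": [[[0, 0, 0, 0, 0, 0.5, 0.6], [0, 0, 0, 0, 0, 1.5, 0.6], [0, 0, 0, 0, 0, 3, 0.6], [0, 0, 0, 0, 0, 5, 0.6], [0, 0, 0, 0, 0, 7, 0.6], [0, 0, 0, 0, 0, 9, 0.6], [0, 0, 0, 0, 0, 10.5, 0.6], [0, 0, 0, 0, 0, 11, 0.6]]]}}

```text
t: 25.6
ee_pos: [506.6, 310.2, 295.1]
eef_rot: [0.075, 1.565, -0.074]
force: [-0.7, 0.8, -0.2]
gripper_width: 0.6
```

```bash
python3 s.py
python3 - <<'E'
from h import *
c=cam('scene'); cv2.imwrite('pics/fin.png',cv2.resize(c['image'][...,::-1],(800,600)))
E
```

```text
t 25.6 p [506.6 310.2 295.1] xdir [ 0.005  0.    -1.   ] jaw yaw 84.6 jaw z 0.001 F [-0.69  0.79 -0.16] T [ 0.06 -0.11 -0.03] w 0.6 q [-0.15  0.7  -0.89  1.58  0.59  1.14  0.31]
```

View pics/fin.png

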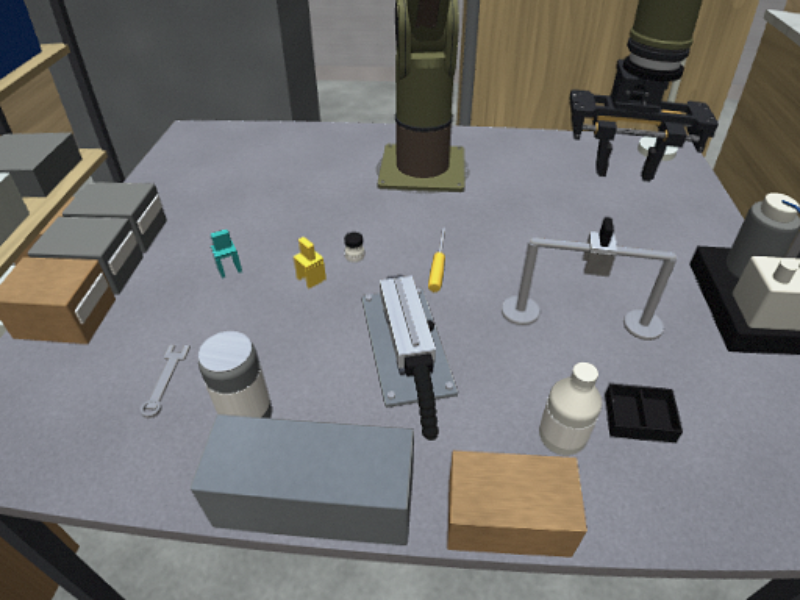

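The stone hangs on the bar at (602,247). Everything else is where it started and the arm is clear.

```bash
python3 -c "
from h import *; print(manip.job_done())"
```

```text
the job is handed in; nothing more can be done
None
```

The job is done and handed in at 25.6 s of the 72 s allowed. I gripped the stone by its fin, drew it along the spine, and hung it on the stand's bar.

- **Pass:** I found the head's face by touch at the hose end. Then I drew the stone about 112 mm to the nozzle end at roughly 13 mm/s, with the tool tilted to match the face's pitch of about 0.02 rad.
- **Pressing force:** It was about 6 N when the stroke began. After that, the readings at the end of each step were 7.3–9.1 N, mostly close to 8 N. Forces between those readings were not seen.
- **Hanging:** The stone was lowered until the bar carried its weight, at within 1 mm of the expected height, before I let go.
- **Last checks:** The final picture shows the stone hanging level astride the bar near its middle. The arm is about 110 mm above and clear of it, and the force reads near zero. The look-alikes and the other things on the bench look unmoved.
- **Disagreement:** The two cameras differed by about 3 mm in x. I allowed for this from the grip position, and both the spine and the bar fitted without touching at the sides.

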